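# Release the child-proof catch and get the salt out

## Task

The salt cellar is shut in the oak box by a child-proof spring catch. Take the bamboo dowel from its rest, push its end through the hole in the box wall until the catch lets go and the lid pops up, lay the dowel back across both saddles of its rest, and swing the lid back until it stands upright or leans back by itself. Then lift the salt cellar out and set it down gently, upright, in the middle of the round cork mat, without tipping it or knocking over or shoving the other things.

Things in the scene. Friction and masses are not known exactly. Their poses are not given: they have to be found in the camera images.
- box: oak box 190 x 150 x 100 mm (x, y, z of its own frame) with a lid on top, fixed to the worktop. Origin: centre of its underside. Its -x wall (10 mm thick) has the release hole, ringed in brass; the lid's hinge runs along y at the top of its +x wall (x = +95 mm, z = 100 mm). Floor 8 mm thick. Inside, a thin partition with its top 88 mm above the worktop (x = -46 to -41 mm) parts the catch from the compartment with the salt cellar (x -41 to +85 mm, y -65 to +65 mm).
- hole (a point): centre of the round release hole, 26 mm in diameter, on the outside face of the box's -x wall: 95 mm from the box centre, 50 mm above the worktop. The hole runs level, along the box's +x. Site axes are those of the box. A brass inlay 24 x 30 mm on the top of the lid lies straight above it.
- catch: red plastic face of the spring catch, 36 mm wide (box y), 42 mm high, seen through the hole; origin at the point of its face opposite the hole's centre, on the hole's axis, 21 mm in from the wall's outside face while the catch is at rest. x axis = box x.
- catch_travel (a joint): travel of the spring catch into the box along box +x, m: 0 at rest, 0.013 at its stop. It springs back; takes about 4 N to start and 8 N at 0.010. It lets go of the lid at about 0.006 to 0.007.
- lid (a joint): lid angle, rad: 0 shut, 1.57 upright, 2.0 at its stop. The catch holds it shut (reads up to 0.02). When released a spring pops it up to roughly 0.6 to 1.0 rad, where it waits; from there a stiff hinge keeps it wherever it is left, and about 1 N at its edge moves it. Its free edge rises as it swings, to 290 mm above the worktop when upright: follow it round, or it jams under the gripper.
- lid_edge (a point): middle of the free edge of the lid (190 mm from the hinge, 150 mm wide along the hinge, 10 mm thick); moves with the lid. A steel hook strap 20 mm wide hangs 30 mm from its underside, 18 mm in from this edge, on the middle line.
- dowel: round bamboo dowel, 200 mm long, 16 mm in diameter, 35 g. Origin at its centre, x axis along it. Both ends are alike.
- rest: fixed aluminium dowel rest: base plate 160 x 50 x 14 mm with two V saddles at x = -55 and +55 mm, each 12 mm thick, their Vs open upwards, about 34 mm wide, tops 53 mm above the worktop. Origin: centre of the underside; the dowel lies along its x axis. Nothing but the base plate between the saddles.
- rest_axis (a point): where the centre of the dowel belongs on the rest: midway between the saddles, 50 mm above the worktop; its x axis is the dowel's direction.
- cellar: black ceramic salt cellar, about 300 g, standing in the box at first (hidden by the shut lid): round body 70 mm in diameter, 45 mm high, with a round knob 24 mm in diameter on top, from 45 to 82 mm above its underside. Origin: centre of its underside, z up.
- mat: round cork mat, 120 mm in diameter, 6 mm thick, fixed to the worktop. Origin: centre of its underside.
- jar0: clear hexagonal glass jar, 72 mm across, 103 mm high, steel lid. Bystander. Origin: centre of its underside.
- jar1: green hexagonal glass jar, 72 mm across, 103 mm high, steel lid. Bystander. Origin: centre of its underside.
- jar2: amber hexagonal glass jar, 72 mm across, 103 mm high, steel lid. Bystander. Origin: centre of its underside.
- cup: stainless measuring cup, 76 mm in diameter, 50 mm high, flat handle 75 mm long to its -x. Bystander. Origin: centre of its underside.
- spatula: bamboo spatula lying flat, 200 mm long along its x. Bystander.
- mug: blue ceramic mug, 80 mm in diameter, 90 mm high. Bystander. Origin: centre of its underside.

How it is judged:
On the way, in this order (a step that is already met when the one before it is completed fails the run):
1. the dowel is pressing the catch in and the lid has popped up (contact force between dowel and catch above 0.5 N and value of joint catch_travel above 0.004 m and value of joint lid above 0.12 rad), for 0.02 s.
2. the lid stands open (value of joint lid above 1.4 rad), for 0.2 s.
At the end, for the whole second after the job is handed in: The lid stands open by itself (more than 1.4 rad), the dowel lies at rest in both saddles (centre within 30 mm of the middle of the rest, within 0.1 rad of its line), and the salt cellar stands upright and still on the cork mat, its centre within 20 mm of the mat's (value of joint lid above 1.4 rad and horizontal distance between dowel and rest_axis below 0.03 m and z of dowel in the frame of rest_axis between -0.005 and 0.005 m and angle between the x axis of dowel and the x axis of rest_axis, either way round below 0.1 rad and linear speed of each of dowel, cellar below 0.02 m/s and horizontal distance between cellar and mat below 0.02 m and z of cellar in the frame of mat between 0.003 and 0.01 m and angle between cellar's own z axis and vertical below 0.1 rad); the robot touches nothing.
It fails at once if a bystander is shoved by more than 30 mm (distance of any of jar0, jar1, jar2, cup, spatula, mug from where it was at the start of the episode above 0.03 m).
It fails at once if a jar, the cup or the mug is knocked over (angle between any of jar0, jar1, jar2, cup, mug's own z axis and vertical above 0.6 rad).
It fails at once if the salt cellar is tipped by more than 35 degrees (angle between cellar's own z axis and vertical above 0.6 rad).
It fails at once if the salt cellar is dropped onto the mat or the worktop (height (world z) of cellar below 0.03 m and linear speed of cellar above 0.6 m/s).
It also fails if it takes over 72 s, if anything falls off the work surface, if the arm or the gripper's body presses on something with over 40 N, if the wrist force passes 120 N, or if a joint passes its speed limit or range.

## Robot

A 6-joint arm with a two-finger parallel gripper is mounted at the origin on the work surface. World frame = base frame: x ahead of the robot, y to its left, z up, the work surface at z = 0. Lengths are in m, angles in rad, forces in N, time in s.
With the tool pointing down it reaches from about 0.4 to 0.825 m from the base axis. Payload 7 kg.
Tool frame: the origin (TCP) lies between the finger pads; the fingertips stand 8 mm ahead of it and the grasp point (between the pads) lies 11 mm behind it (arm.finger_overhang is the distance from the TCP to the fingertips, in m); z points along the fingers, y is the line along which they close (so a half turn about z gives the same grasp; the last joint's range is limited). The gripper opens to 88 mm and grips with 3 to 60 N. Pads are 19 mm wide; open, the fingers measure 130 mm over their backs; the gripper's body (78 mm by 193 mm) begins 47 mm behind the grasp point.
Start: joints at [1.408, 0.359, 0.012, 0, -1.224, -0.288], TCP at [0.294, 0.608, 0.235] pointing down, gripper open.
Joint ranges: [-3.07, 3.07], [-1.43, 2.12], [-1.02, 1.25], [-3.03, 1.67], [-3.05, -0], [-3.03, 3.03]. Speed limits (rad/s): [2.39, 2.39, 3.01, 3.14, 3.14, 3.14].

## Interface

Orientations are given as [roll, pitch, yaw] about the fixed x, y, z axes, in that order (R = Rz(yaw) Ry(pitch) Rx(roll)).
In Python, from station import arm gives the robot as it stands.
- The arm moves only by the tool move_arm, never from a script. Its argument "rows" is text: rows parted by semicolons, each of 7 numbers parted by spaces: the turn, a rotation vector about the tool's x, y, z in degrees, then the shift along the tool's x, y, z in m, then the finger opening in m, from 0 to 0.0876. A call has 1 to 8 rows; each row shifts and turns the commanded pose from where the row before left it, along the tool's axes as they then stand; what a row does not reach is not made up. A row lasts 1/8 s, in which the tool goes at most 62.5 mm and 10.7 degrees, less where a joint would pass 70% of its speed; a pose out of reach is approached as far as the arm can. A call is refused whole if a number of a shift passes 0.0625 or a number of a turn 10.7, either way. A call with a gripper value outside its range is refused whole. The fingers move at their own pace and stop on an object; "squeeze" is the grip in N (left out, the last holds). Time passes only in rows, so rows that do not move let the fingers close. It gives the time, the measured TCP pose, the force, the opening and the grip force at its end, in the units of the state.
- arm.get_state(): the state, without advancing time (a new reading comes with each control period).
- arm.grab_frame(name): name is "side" or "top"; returns (picture, depth): 420x560x3 uint8, blue, green, red; 420x560 float32, m along the optical axis (not along the pixel's ray), 0 where there is no reading.
- arm.camera_model(name): a dict with "mtx" (3x3 intrinsics, pixels), "k1" (the pictures are not rectified: a ray, as slopes to the right and down, at radius r is drawn at 1 + k1 r^2 times it, then the intrinsics apply), "camera_from_world" (4x4, takes a point from world to camera coordinates). Camera axes: x right, y down, z forward; pixel columns grow to the right and rows downward; lengths in m; the calibration is good to about 2 mm. A picture is of the moment at which its call begins. camera_model takes no time and is no camera call.
- arm.job_done(): hands the job in; it is judged then, once.
The state is a dict: "t": time; "q": joint angles; "qd": joint speeds; "joint_efforts": joint torques, N m; "eef_pos": TCP position; "ee_rot": TCP orientation; "force": force on the tool from outside, world axes, zero at the start; "moment": the same for the moment, N m; "width": finger opening in m; "gripper_force": force on a finger pad.
Only numpy, scipy, OpenCV 4.12 (cv2) and the standard library are available. Lean on these libraries where they do the work, as an engineer would, in place of code of your own. Each camera call takes 0.05 s, during which the arm holds its last target. There are 200 camera calls.

## Working session

There is one attempt and no reset: what is moved stays moved. The work goes in short steps, Python scripts to look and compute and a tool call to move; the robot and the scene stay as the last step left them, time stands still between calls to the robot, and variables do not carry over. Pictures are saved under pics/ and viewed, at most 11 in all, crops included, and the job is handed in when it is done.

Besides the shell and the picture viewer there is one more tool, called after "Call:" as name(argument=value, ...), one argument or row to a line, values as JSON. move_arm: Moves the arm, as the interface text tells. Its arguments: {"type":"object","properties":{"rows":{"type":"string"},"squeeze":{"type":"number"}},"required":["rows"]}

```bash
mkdir -p pics; ls; cat > h.py <<'E'
import numpy as np, cv2
from station import arm
def grab(n,save=None):
    im,d=arm.grab_frame(n)
    if save: cv2.imwrite('pics/'+save,im)
    np.savez('/tmp/%s.npz'%n,im=im,d=d); return im,d
def rays(n,uv):
    m=arm.camera_model(n);K=np.array(m['mtx']);T=np.array(m['camera_from_world'])
    f=1
    uv=np.atleast_2d(np.float64(uv))
    p=cv2.undistortPointsIter(uv.reshape(-1,1,2),K,np.array([m['k1'],0,0,0.]),None,None,(3,50,1e-9)).reshape(-1,2)
    R=T[:3,:3];c=-R.T@T[:3,3]
    return c,np.c_[p,np.ones(len(p))]@R   # direction with unit depth
def plane(n,uv,z):
    c,d=rays(n,uv); return c+d*((z-c[2])/d[:,2])[:,None]
def bydepth(n,uv,dep):
    c,d=rays(n,uv); return c+d*np.asarray(dep).reshape(-1,1)
def cloud(n,d):
    v,u=np.mgrid[:d.shape[0],:d.shape[1]]
    P=bydepth(n,np.c_[u.ravel(),v.ravel()],d.ravel()).reshape(*d.shape,3); P[d==0]=np.nan; return P
E
python3 - <<'E'
from h import *
for n in('top','side'):
    grab(n,n+'0.png'); m=arm.camera_model(n); print(m['k1'],np.array(m['mtx']).round(1).tolist(),np.array(m['camera_from_world']).round(3).tolist())
print(arm.get_state())
E
```

```text
pics
-0.0777099137013985 [[447.5, 0.0, 291.5], [0.0, 447.5, 213.3], [0.0, 0.0, 1.0]] [[-0.019, -1.0, 0.008, -0.07], [-0.995, 0.018, -0.099, 0.578], [0.099, -0.01, -0.995, 1.117], [0.0, 0.0, 0.0, 1.0]]
-0.004750705778402834 [[399.0, 0.0, 282.2], [0.0, 399.0, 209.9], [0.0, 0.0, 1.0]] [[0.994, -0.106, 0.003, -0.552], [-0.082, -0.79, -0.607, 0.026], [0.067, 0.604, -0.794, 1.089], [0.0, 0.0, 0.0, 1.0]]
{'t': 0.1, 'q': array([ 1.40810922e+00,  3.59323015e-01,  1.11349951e-02, -3.35404184e-04,
       -1.22406067e+00, -2.88076360e-01]), 'qd': array([ 0.00039619, -0.00079581,  0.00252442,  0.00129241, -0.00068002,
        0.00099754]), 'joint_efforts': array([-1.98305199e-03, -5.84161627e+01,  2.93750256e+01,  7.01553494e+00,
        1.01956030e-02, -4.92726917e-05]), 'eef_pos': array([0.2939095 , 0.60718091, 0.23369975]), 'ee_rot': array([ 3.14011055e+00, -1.10348247e-04, -4.50877597e-01]), 'force': array([-0.69193864, -0.0215469 ,  0.29992749]), 'moment': array([0.04167943, 0.01777579, 0.00444823]), 'gripper_force': 0.0, 'width': 0.08763834263597195}
```

View pics/top0.png

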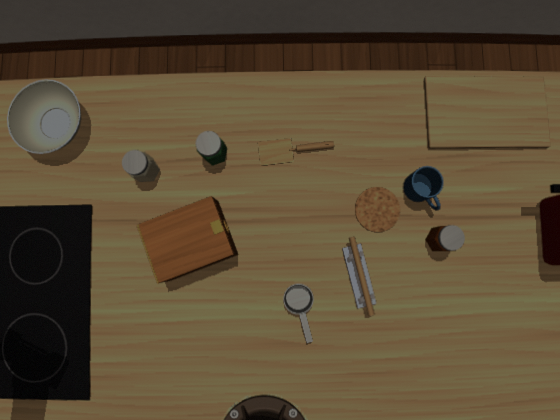

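View pics/side0.png

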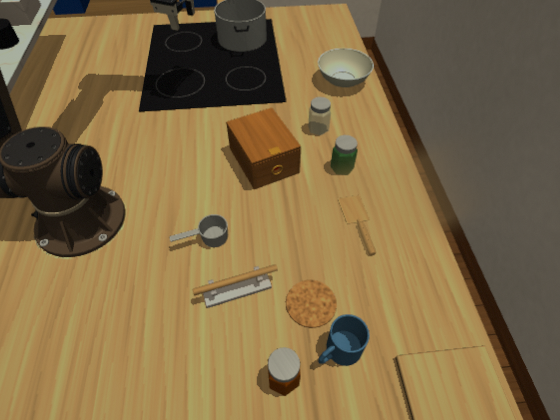

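The top view shows the lid centred near (187,240), its brass inlay at (217,227) (so the hole faces −y), the dowel from (352,240) to (370,315) and the mat at (378,209). In the side view the hole is at (277,170). Next I measure these.

```bash
cat > meas.py <<'E'
from h import *
z=np.load('/tmp/top.npz');im,d=z['im'],z['d'];P=cloud('top',d)
def cm(mask,name):
    c=max(cv2.findContours(mask.astype(np.uint8),cv2.RETR_EXTERNAL,cv2.CHAIN_APPROX_NONE)[0],key=cv2.contourArea).reshape(-1,2);return c
def win(u0,u1,v0,v1):
    w=np.zeros(d.shape,bool);w[v0:v1,u0:u1]=1;return w
Z=P[...,2]
for nm,b in dict(clear=(115,165,140,190),green=(190,230,125,168),cup=(280,318,280,318),cuph=(298,315,315,345),mug=(400,445,160,212),amber=(422,468,220,255),spat=(250,340,130,170)).items():
    w=win(*b);zz=Z[w];hi=np.nanpercentile(zz,97);m=w&(Z>hi-.012)
    print(nm,'z',round(hi,4),P[m].mean(0).round(3))
# lid top
w=win(120,250,180,300)&(Z>.09);print('lid z',np.nanmedian(Z[w]))
zl=np.nanmedian(Z[w]);w&=abs(Z-zl)<.008
c=cm(w,'lid');X=plane('top',c,zl)[:,:2]
r=cv2.minAreaRect(X.astype(np.float32)*1000);print('lid rect',r)
hsv=cv2.cvtColor(im,cv2.COLOR_BGR2HSV)
w=win(205,235,212,242);print(hsv[227,217],hsv[240,190])
m=w&(hsv[...,0]>=17)&(hsv[...,2]>100)
c=cm(m,'brass');print('brass',len(c),plane('top',c,zl)[:,:2].mean(0),cv2.minAreaRect(plane('top',c,zl)[:,:2].astype(np.float32)*1000))
# dowel
w=win(340,385,230,325)&(Z>.044);c=P[w];print('dowel zmax',np.nanpercentile(c[:,2],[50,90,99]))
c=cm(w,'dow');X=plane('top',c,.05)[:,:2];print('dowel rect',cv2.minAreaRect(X.astype(np.float32)*1000))
w=win(340,385,230,325)&(hsv[...,1]<60)&(hsv[...,2]>60);c=np.argwhere(w)[:,::-1];print('rest alu',len(c),cv2.minAreaRect(plane('top',c,.014)[:,:2].astype(np.float32)*1000))
# mat
w=win(350,405,182,236);print(hsv[209,378],hsv[190,345])
m=w&(Z>.003)&(Z<.012);m=cv2.morphologyEx(m.astype(np.uint8),cv2.MORPH_OPEN,np.ones((3,3)));c=cm(m,'mat');X=plane('top',c,.006)[:,:2];print('mat depth',cv2.minEnclosingCircle(X.astype(np.float32)*1000))
m=w&((hsv[...,0]<14)&(hsv[...,1]>110));m=cv2.morphologyEx(m.astype(np.uint8),cv2.MORPH_CLOSE,np.ones((5,5)));c=cm(m,'mat');X=plane('top',c,.006)[:,:2];print('mat col',cv2.fitEllipse(X.astype(np.float32)*1000))
E
python3 meas.py
```

```text
clear z 0.1037 [0.703 0.303 0.101]
green z 0.104 [0.746 0.121 0.102]
cup z 0.0491 [ 0.353 -0.095  0.047]
cuph z 0.0491 [ 0.289 -0.11   0.046]
mug z 0.0893 [ 0.643 -0.418  0.086]
amber z 0.1043 [ 0.505 -0.465  0.102]
spat z 0.0176 [ 0.755 -0.133  0.015]
lid z 0.109479215733706
lid rect ((511.68902587890625, 176.29518127441406), (151.06849670410156, 194.11056518554688), 20.407779693603516)
[ 24 147 113] [ 13 168 108]
brass 39 [0.54150667 0.09976475] ((541.6868896484375, 99.91996765136719), (30.522090911865234, 24.06168556213379), 23.617691040039062)
dowel zmax [0.05484845 0.05815092 0.05995041]
dowel rect ((416.20489501953125, -251.35467529296875), (198.6107177734375, 35.9625244140625), 13.506338119506836)
rest alu 846 ((415.2451171875, -250.3694305419922), (160.8646697998047, 51.20281219482422), 12.984521865844727)
[ 13 144  92] [ 20 105 114]
mat depth ((572.00048828125, -334.0289611816406), 48.85660171508789)
mat col ((570.6987915039062, -305.2408447265625), (16.99249839782715, 53.14822769165039), 63.474273681640625)
```

```bash
python3 - <<'E'
import cv2
a=cv2.imread('pics/side0.png')[100:320,185:350];b=cv2.imread('pics/top0.png')[180:330,130:410]
a=cv2.resize(a,None,fx=2.7,fy=2.7,interpolation=2);b=cv2.resize(b,None,fx=2,fy=2)
cv2.imwrite('pics/a.png',a)
E
```

```text
(no output)
```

View pics/a.png

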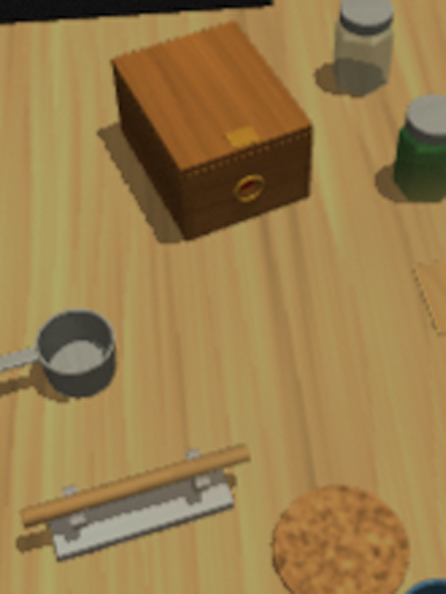

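The side crop shows the hole ring at about (277,169) in the full frame, and the dowel lying over both saddles. I now refine the dowel, mat and hole.

```bash
python3 - <<'E'
from h import *
z=np.load('/tmp/top.npz');im,d=z['im'],z['d'];P=cloud('top',d);hsv=cv2.cvtColor(im,cv2.COLOR_BGR2HSV)
s=np.load('/tmp/side.npz');si=s['im'];sd=s['d'];hs=cv2.cvtColor(si,cv2.COLOR_BGR2HSV);PS=cloud('side',sd)
def big(m):
    return max(cv2.findContours(m.astype(np.uint8),cv2.RETR_EXTERNAL,cv2.CHAIN_APPROX_NONE)[0],key=cv2.contourArea).reshape(-1,2)
for n,h,Q,b in(('top',hsv,P,(340,385,230,325)),('side',hs,PS,(185,285,255,310))):
    w=np.zeros(h.shape[:2],bool);w[b[2]:b[3],b[0]:b[1]]=1
    m=w&(h[...,1]>85)&(Q[...,2]>.035)
    c=big(m);X=plane(n,c,.05)[:,:2].astype(np.float32)*1000;print(n,'dowel',cv2.minAreaRect(X),'z',np.nanpercentile(Q[m][:,2],[80,95]))
for n,h,Q,b in(('top',hsv,P,(345,410,180,240)),('side',hs,PS,(275,345,272,332))):
    w=np.zeros(h.shape[:2],np.uint8);w[b[2]:b[3],b[0]:b[1]]=1
    g=cv2.GaussianBlur(cv2.cvtColor(im if n=='top' else si,cv2.COLOR_BGR2LAB),(5,5),0)[...,1].astype(int)
    v=g[w>0].astype(np.uint8);t,_=cv2.threshold(v.reshape(-1,1),0,1,cv2.THRESH_OTSU)
    m=cv2.morphologyEx(((g>t)&(w>0)).astype(np.uint8),cv2.MORPH_CLOSE,np.ones((5,5)));c=big(m);X=plane(n,c,.006)[:,:2].astype(np.float32)*1000
    print(n,'mat',cv2.fitEllipse(X),t)
w=np.zeros(hs.shape[:2],bool);w[158:182,265:290]=1
m=w&(hs[...,2]>cv2.GaussianBlur(hs[...,2],(0,0),6)*1.15)&(hs[...,0]>12);
c=np.argwhere(m)[:,::-1];cc=cv2.minEnclosingCircle(c.astype(np.float32));print('ring',cc,len(c))
print('hole',plane('side',[cc[0],(277.6,169.3)],.05),bydepth('side',[cc[0]],[np.nanmedian(sd[m])]))
# lid top in side view
w=np.zeros(hs.shape[:2],bool);w[100:190,215:310]=1
m=w&(abs(PS[...,2]-.11)<.008);c=big(m);print('lid side',cv2.minAreaRect(plane('side',c,.11)[:,:2].astype(np.float32)*1000),np.nanmedian(PS[m][:,2]))
E
```

```text
top dowel ((416.07623291015625, -250.9181671142578), (198.65403747558594, 15.59165096282959), 12.830711364746094) z [0.05755995 0.05923984]
side dowel ((419.93585205078125, -250.61566162109375), (200.7740020751953, 18.670875549316406), 13.210800170898438) z [0.0577357  0.05927603]
top mat ((586.21826171875, -303.5065612792969), (112.07344055175781, 165.714111328125), 175.92015075683594) 132.0
side mat ((589.9278564453125, -302.9769592285156), (114.96763610839844, 135.50125122070312), 173.69163513183594) 135.0
ring ((281.0, 174.0), 10.63024616241455) 71
hole [[0.55815661 0.06548925 0.05      ]
 [0.55039822 0.08449628 0.05      ]] [[0.5608196  0.09069687 0.02238226]]
lid side ((515.7439575195312, 171.14395141601562), (152.21104431152344, 196.13186645507812), 20.092784881591797) 0.11054432054109298
```

Call:
move_arm(
  rows="0 0 -9.7 0 0 0 0.06; 0 0 -9.7 0 0 0 0.06; 0 0 -9.7 0 0 0 0.06; 0 0 -9.7 0 0 0 0.06; 0 0 0 0.0163 0.0559 0 0.06; 0 0 0 0.0163 0.0559 0 0.06; 0 0 0 0.0163 0.0559 0 0.06; 0 0 0 0.0163 0.0559 0 0.06",
  squeeze=40,
)

```text
t: 1.1
eef_pos: [0.4083, 0.4025, 0.2343]
ee_rot: [3.141, 0.0, 0.227]
force: [0.4, 0.7, 1.2]
width: 0.0602
gripper_force: 0.0
```

Call:
move_arm(
  rows="0 0 0 0.0163 0.0559 0 0.06; 0 0 0 0.0163 0.0559 0 0.06; 0 0 0 0.0163 0.0559 0 0.06; 0 0 0 0.0163 0.0559 0 0.06; 0 0 0 0.0163 0.0559 0 0.06; 0 0 0 -0.031 0.0516 0 0.06; 0 0 0 -0.031 0.0516 0 0.06; 0 0 0 -0.031 0.0516 0 0.06",
)

```text
t: 2.1
eef_pos: [0.4931, -0.0233, 0.2342]
ee_rot: [3.142, 0.001, 0.226]
force: [0.9, -1.3, 0.7]
width: 0.0604
gripper_force: 0.0
```

Call:
move_arm(
  rows="0 0 0 -0.031 0.0516 0 0.06; 0 0 0 -0.031 0.0516 0 0.06; 0 0 0 -0.031 0.0516 0 0.06; 0 0 0 -0.031 0.0516 0 0.06; 0 0 0 0 0 0.05 0.06; 0 0 0 0 0 0.05 0.06;0 0 0 0 0 0 0.06",
)

```text
t: 2.98
eef_pos: [0.4166, -0.2501, 0.1316]
ee_rot: [-3.138, 0.007, 0.225]
force: [-1.0, 0.1, 1.0]
width: 0.0603
gripper_force: 0.0
```

```bash
cat >> h.py <<'E'
def st():
    s=arm.get_state();R=rot(s['ee_rot']);print('t',s['t'],'p',s['eef_pos'].round(4),'rpy',np.degrees(s['ee_rot']).round(2),'w',round(s['width'],4),'gf',round(s['gripper_force'],1),'F',s['force'].round(1),'q',s['q'].round(2));return s,R
def rot(r):
    from scipy.spatial.transform import Rotation as Ro
    return Ro.from_euler('xyz',r).as_matrix()
def go(p):
    s,R=st(); print('shift',((np.array(p)-s['eef_pos'])@R).round(4))
E
python3 - <<'E'
from h import *
go([.418,-.2508,.039])
for n in('top','side'):grab(n)
a=np.load('/tmp/top.npz')['im'];b=np.load('/tmp/side.npz')['im']
cv2.imwrite('pics/b.png',np.hstack([cv2.resize(a[170:350,280:460],None,fx=2.2,fy=2.2),cv2.resize(b[180:360,150:330],None,fx=2.2,fy=2.2)]))
E
```

```text
t 2.975 p [ 0.4166 -0.2501  0.1316] rpy [-179.81    0.4    12.91] w 0.0603 gf 0.0 F [-1.   0.1  1. ] q [-0.14  0.15 -0.53 -0.   -0.9   1.93]
shift [0.0019 0.0013 0.0926]
```

View pics/b.png

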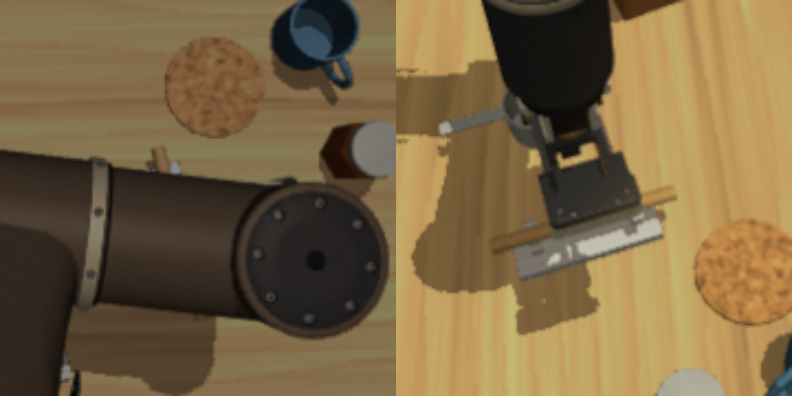

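The side view shows the gripper above the dowel's middle, with the fingers either side of it. Next I descend and grip.

Call:
move_arm(
  rows="0 0 0 0.001 0.001 0.04 0.05; 0 0 0 0.001 0 0.035 0.05; 0 0 0 0 0 0.0175 0.05; 0 0 0 0 0 0 0.05; 0 0 0 0 0 0 0.01; 0 0 0 0 0 0 0.01;0 0 0 0 0 0 0.01; 0 0 0 0 0 0 0.01",
  squeeze=40,
)

```text
t: 4.08
eef_pos: [0.4218, -0.2507, 0.0424]
ee_rot: [-3.141, -0.0, 0.226]
force: [-2.1, 23.6, 10.1]
width: 0.0154
gripper_force: 11.6
```

Call:
move_arm(
  rows="0 0 0 0 0 0 0.01; 0 0 0 0 0 0 0.01",
)

```text
t: 4.32
eef_pos: [0.4218, -0.2504, 0.0424]
ee_rot: [-3.141, -0.0, 0.226]
force: [-0.8, 6.9, 5.8]
width: 0.0149
gripper_force: 40.0
```

Call:
move_arm(
  rows="0 0 0 0 0 -0.05 0.01; 0 0 0 0 0 -0.05 0.01; 0 0 0 0 0 -0.05 0.01; 0 0 10.3 0 0 0 0.01; 0 0 10.3 0 0 0 0.01; 0 0 10.3 0 0 0 0.01; 0 0 10.3 0 0 0 0.01; 0 0 10.3 0 0 0 0.01",
)

```text
t: 5.32
eef_pos: [0.4215, -0.251, 0.192]
ee_rot: [3.142, 0.0, -0.679]
force: [-0.1, 0.0, -0.3]
width: 0.0147
gripper_force: 40.0
```

Call:
move_arm(
  rows="0 0 10.3 0 0 0 0.01; 0 0 10.3 0 0 0 0.01; 0 0 10.6 0 0 0 0.01; 0 0 0 -0.0285 -0.0468 0 0.01; 0 0 0 -0.0285 -0.0468 0 0.01; 0 0 0 -0.0285 -0.0468 0 0.01; 0 0 0 -0.0285 -0.0468 0 0.01; 0 0 0 -0.0285 -0.0468 0 0.01",
)

```text
t: 6.32
eef_pos: [0.5927, -0.0347, 0.1921]
ee_rot: [3.141, -0.0, -1.217]
force: [0.2, -0.7, -0.9]
width: 0.0146
gripper_force: 40.0
```

Call:
move_arm(
  rows="0 0 0 0 0 0.05 0.01; 0 0 0 0 0 0.05 0.01; 0 0 0 0 0 0.03 0.01; 0 0 0 0 0 0 0.01; 0 0 0 0 0 0 0.01",
)

```text
t: 6.95
eef_pos: [0.5928, -0.0362, 0.0633]
ee_rot: [-3.14, -0.001, -1.217]
force: [-0.0, 0.7, 1.1]
width: 0.0147
gripper_force: 40.0
```

```bash
python3 - <<'E'
from h import *
go([.592,-.036,.0424])
for n in('top','side'):grab(n)
a=np.load('/tmp/top.npz')['im'];b=np.load('/tmp/side.npz')['im']
cv2.imwrite('pics/c.png',np.hstack([cv2.resize(a[180:320,180:320],None,fx=2.85,fy=2.85,interpolation=2),cv2.resize(b[130:230,235:335],None,fx=3.99,fy=3.99,interpolation=2)]))
E
```

```text
t 6.95 p [ 0.5928 -0.0362  0.0633] rpy [-1.7993e+02 -3.0000e-02 -6.9710e+01] w 0.0147 gf 40.0 F [-0.   0.7  1.1] q [ 0.27  0.39 -0.38  0.   -0.8   0.09]
shift [-0.0005  0.0007  0.0209]
```

View pics/c.png

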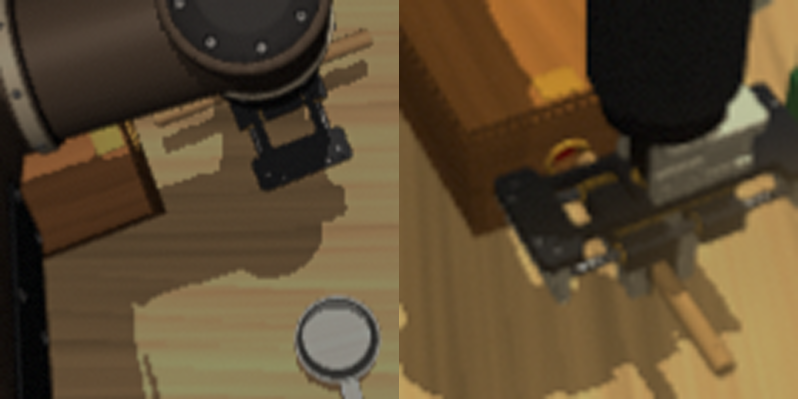

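The top crop shows both dowel ends, near (234,221) and (310,194). In the side crop the hole ring is at (277,168) and the far half of the dowel is visible. Next I measure the dowel line relative to the hole within each camera.

```bash
python3 - <<'E'
from h import *
z=np.load('/tmp/top.npz');im,d=z['im'],z['d'];P=cloud('top',d);hsv=cv2.cvtColor(im,cv2.COLOR_BGR2HSV)
b=np.radians(110.3);bx=np.array([np.cos(b),np.sin(b)]);by=np.array([-bx[1],bx[0]])
s,R=st()
def line(n,Q,w,ztop,hole):
    m=w&(Q[...,2]>.055)&(Q[...,2]<.09)
    uv=np.argwhere(m)[:,::-1]; X=plane(n,uv,.0707)[:,:2]
    k=abs((X-s['eef_pos'][:2])@by)<.02; X=X[k]
    v=cv2.fitLine(X.astype(np.float32),cv2.DIST_HUBER,0,.001,.001).ravel()
    a=(X-hole)@bx; l=(X-hole)@by
    print(n,len(X),'dir deg',np.degrees(np.arctan2(v[1],v[0])),'along',a.min().round(4),a.max().round(4),'lat near/far',[np.round(np.mean(l[abs(a-q)<.01]),4) for q in(a.max()-.01,a.min()+.01)],'z',np.nanpercentile(Q[m][k][:,2],[50,90]).round(4))
w=np.zeros(d.shape,bool);w[185:235,232:260]=1;w[185:215,296:318]=1
line('top',P,w,0,np.array([.5448,.0873]))
q=np.load('/tmp/side.npz');Q=cloud('side',q['d']);hs=cv2.cvtColor(q['im'],cv2.COLOR_BGR2HSV)
w=np.zeros(d.shape,bool);w[196:224,299:322]=1;w&=hs[...,1]>80
line('side',Q,w,0,np.array([.5504,.0845]))
# hole in side: red pixels + ring centre
r=np.zeros(d.shape,bool);r[160:180,268:290]=1
h=hs; red=r&((h[...,0]<6)|(h[...,0]>172))&(h[...,1]>150)
c=np.argwhere(red)[:,::-1];print('red',len(c),c.min(0) if len(c) else 0,c.max(0) if len(c) else 0)
o=np.load('/tmp/side.npz')
E
python3 - <<'E'
import cv2,numpy as np
im=cv2.imread('pics/side0.png')
h=cv2.cvtColor(im,cv2.COLOR_BGR2HSV)[160:180,268:289]
print(h[...,0]);print(h[...,2])
E
```

```text
t 7.05 p [ 0.5931 -0.0361  0.0639] rpy [-1.7983e+02 -3.0000e-02 -6.9720e+01] w 0.0147 gf 40.0 F [-0.3 -0.3 -0.7] q [ 0.27  0.39 -0.38  0.   -0.8   0.09]
top 197 dir deg -68.75146 along -0.2273 -0.0269 lat near/far [np.float64(0.0012), np.float64(-0.0011)] z [0.0757 0.0791]
side 211 dir deg -72.419464 along -0.2259 -0.1287 lat near/far [np.float64(-0.0048), np.float64(-0.0004)] z [0.0772 0.0798]
red 3 [275 168] [277 169]
[[14 14 14 14 14 15 15 15 14 14 14 14 15 14 15 15 15 15 15 14 16]
 [15 15 14 15 15 14 15 15 15 14 15 15 14 13 14 14 14 15 14 14 14]
 [15 15 15 15 15 15 14 15 15 15 14 14 14 14 14 15 13 15 15 15 14]
 [14 15 14 14 15 15 15 15 14 15 14 14 15 15 14 15 14 14 14 14 14]
 [14 14 15 14 14 14 14 14 14 15 16 16 16 14 15 14 14 15 14 15 14]
 [14 15 15 15 14 15 14 16 19 20 18 18 18 19 15 14 15 14 15 15 15]
 [14 14 14 14 15 14 18 20 19 19 18 18 18 19 18 15 14 15 15 15 15]
 [15 15 14 14 16 18 19 18 14  6  7 12 16 18 18 16 15 15 15 15 14]
 [15 15 14 15 17 18 16  9  3  5  9 13 16 18 18 15 15 15 14 15 15]
 [14 15 14 15 18 17  8  4  9 12 13 14 16 17 17 15 14 15 15 15 15]
 [14 15 15 17 18
[... 1725 characters left out ...]
5  67  73  82  78  79  83 112 139 118  93  65  68  68  66  67
   65  66  66]
 [ 64  63  60  57  61  82 106 124 122 119 118  92  62  66  66  66  66  66
   68  68  68]
 [ 61  62  60  57  56  67  88 104 102  88  65  62  63  67  68  67  68  68
   68  69  67]
 [ 63  64  64  60  62  62  60  60  60  60  61  62  63  68  69  69  69  69
   69  67  62]
 [ 66  67  66  62  62  62  60  61  60  61  61  63  67  69  69  67  67  64
   64  63  76]
 [ 68  67  66  62  61  61  62  62  62  62  63  67  69  67  67  63  64  76
   99 117 146]
 [ 67  67  65  61  60  62  62  62  62  64  63  64  63  63  70  83 115 147
  154 161 173]
 [ 67  67  64  61  63  61  63  62  63  63  59  61  65  91 126 136 154 172
  173 173 172]]
```

Call:
move_arm(
  rows="0 0 0 0 0.001 0.0213 0.01; 0 0 0 0 0 0 0.01; 0 0 0 -0.02 0 0 0.01; 0 0 0 -0.004 0 0 0.01; 0 0 0 -0.004 0 0 0.01; 0 0 0 -0.004 0 0 0.01; 0 0 0 -0.003 0 0 0.01; 0 0 0 0 0 0 0.01",
)

```text
t: 8.05
eef_pos: [0.5788, -0.0037, 0.0407]
ee_rot: [3.141, -0.0, -1.217]
force: [-0.4, 0.0, 0.8]
width: 0.0147
gripper_force: 40.0
```

```bash
python3 - <<'E'
from h import *
s,R=st();print('adv',(s['eef_pos']-[.5931,-.0361,.0639])@R)
E
```

```text
t 8.05 p [ 0.5788 -0.0037  0.0407] rpy [179.99  -0.   -69.72] w 0.0147 gf 40.0 F [-0.4  0.   0.8] q [ 0.33  0.4  -0.43  0.   -0.74  0.02]
adv [-0.03537437  0.00220683  0.02316543]
```

Call:
move_arm(
  rows="0 0 0 -0.004 0 -0.001 0.01; 0 0 0 -0.004 0 0 0.01; 0 0 0 -0.004 0 0 0.01; 0 0 0 -0.003 0 0 0.01; 0 0 0 0 0 0 0.01",
)

```text
t: 8.68
eef_pos: [0.5737, 0.0101, 0.0419]
ee_rot: [3.142, -0.0, -1.217]
force: [3.0, -5.0, -0.5]
width: 0.0146
gripper_force: 40.0
```

Call:
move_arm(
  rows="0 0 0 -0.003 0 0 0.01; 0 0 0 0 0 0 0.01",
)

```text
t: 8.93
eef_pos: [0.5728, 0.0127, 0.0419]
ee_rot: [-3.142, -0.001, -1.217]
force: [1.8, -5.4, -0.7]
width: 0.0148
gripper_force: 40.0
```

```bash
python3 - <<'E'
from h import *
s,R=st();print('adv',(s['eef_pos']-[.5931,-.0361,.0639])@R, 'Ftool',s['force']@R)
E
```

```text
t 8.925 p [0.5728 0.0127 0.0419] rpy [-1.800e+02 -3.000e-02 -6.973e+01] w 0.0148 gf 40.0 F [ 1.8 -5.4 -0.7] q [ 0.36  0.39 -0.45  0.   -0.74 -0.01]
adv [-0.05278882  0.00216817  0.02200817] Ftool [5.67869806 0.17988311 0.72867883]
```

Pressing the catch at about 5.7 N, so I push on.

Call:
move_arm(
  rows="0 0 0 -0.002 0 0 0.01; 0 0 0 -0.002 0 0 0.01; 0 0 0 -0.001 0 0 0.01; 0 0 0 0 0 0 0.01; 0 0 0 0 0 0 0.01",
)

```text
t: 9.55
eef_pos: [0.5712, 0.017, 0.0419]
ee_rot: [3.142, -0.001, -1.217]
force: [2.4, -7.8, -1.4]
width: 0.015
gripper_force: 40.0
```

```bash
python3 - <<'E'
from h import *
s,R=st();print('adv',(s['eef_pos']-[.5931,-.0361,.0639])@R, 'Ftool',s['force']@R)
im,d=grab('side');a=cv2.resize(im[60:240,180:380],None,fx=2,fy=2)
im,d=grab('top');b=cv2.resize(im[160:340,100:300],None,fx=2,fy=2);cv2.imwrite('pics/d.png',np.hstack([a,b]))
P=cloud('top',d);Q=cloud('side',np.load('/tmp/side.npz')['d'])
for X in(P,Q):
    p=X.reshape(-1,3);k=(np.hypot(p[:,0]-.513,p[:,1]-.174)<.1)
    print(np.nanpercentile(p[k][:,2],[50,90,99]))
E
```

```text
t 9.55 p [0.5712 0.017  0.0419] rpy [ 1.800e+02 -5.000e-02 -6.973e+01] w 0.015 gf 40.0 F [ 2.4 -7.8 -1.4] q [ 0.37  0.39 -0.45  0.   -0.73 -0.02]
adv [-0.05739836  0.00217719  0.02195032] Ftool [8.15571809 0.44914658 1.4116729 ]
[0.45609448 0.55208736 0.58552292]
[0.39318061 0.47514822 0.50540118]
```

View pics/d.png

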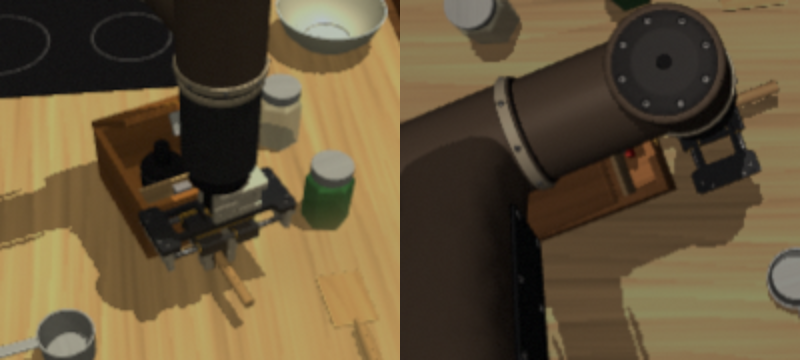

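The side crop shows the box open with the cellar visible, so the lid has popped up. Next I withdraw the dowel and take it back to the rest.

Call:
move_arm(
  rows="0 0 0 0.02 0 0 0.01; 0 0 0 0.05 0 0 0.01; 0 0 0 0 0 -0.05 0.01; 0 0 0 0 0 -0.05 0.01; 0 0 0 0 0 -0.05 0.01; 0 0 0 0.0258 0.0466 0 0.01; 0 0 0 0.0258 0.0466 0 0.01; 0 0 0 0.0258 0.0466 0 0.01",
)

```text
t: 10.65
eef_pos: [0.4896, -0.1701, 0.1918]
ee_rot: [-3.141, 0.001, -1.217]
force: [0.7, 0.1, 0.0]
width: 0.0147
gripper_force: 40.0
```

Call:
move_arm(
  rows="0 0 0 0.0258 0.0466 0 0.01; 0 0 0 0.0258 0.0466 0 0.01; 0 0 -10.3 0 0 0 0.01; 0 0 -10.3 0 0 0 0.01; 0 0 -10.3 0 0 0 0.01; 0 0 -10.3 0 0 0 0.01; 0 0 -10.3 0 0 0 0.01; 0 0 -10.4 0 0 0 0.01",
)

```text
t: 11.65
eef_pos: [0.4211, -0.2498, 0.1917]
ee_rot: [-3.141, -0.0, -0.131]
force: [-1.4, -0.0, -0.1]
width: 0.0144
gripper_force: 40.0
```

Call:
move_arm(
  rows="0 0 -10.4 0 0 0 0.01; 0 0 -10.4 0 0 0 0.01; 0 0 0 0 0 0.04 0.01; 0 0 0 0 0 0.04 0.01; 0 0 0 0 0 0 0.01;0 0 0 0 0 0 0.01",
)

```text
t: 12.4
eef_pos: [0.422, -0.2501, 0.113]
ee_rot: [3.141, -0.001, 0.227]
force: [0.5, 0.3, 0.1]
width: 0.015
gripper_force: 40.0
```

```bash
python3 - <<'E'
from h import *
go([.4218,-.2504,.0424])
im,d=grab('top');P=cloud('top',d);S,sd=grab('side');Q=cloud('side',sd)
# lid: points above .12 in box frame
b=np.radians(110.3);bx=np.array([np.cos(b),np.sin(b)]);by=np.array([-bx[1],bx[0]]);c=np.array([.5135,.174])
for n,X in(('top',P),('side',Q)):
    p=X.reshape(-1,3);p=p[np.isfinite(p[:,2])];x=(p[:,:2]-c)@bx;y=(p[:,:2]-c)@by
    k=(abs(y)<.075)&(x>-.1)&(x<.15)&(p[:,2]>.115)&(p[:,2]<.32);print(n,k.sum())
    if k.sum(): 
        i=p[k][:,2]>np.percentile(p[k][:,2],90);print('top edge x,z',x[k][i].mean(),p[k][i,2].mean(),p[k][:,2].max()); print('angle',np.degrees(np.arctan2(p[k][:,2]-.105,.095-x[k])).round(1)[::max(1,k.sum()//15)])
# cellar
for n,X,I in(('top',P,im),('side',Q,S)):
    p=X.reshape(-1,3);x=(p[:,:2]-c)@bx;y=(p[:,:2]-c)@by
    k=(abs(y)<.06)&(x>-.036)&(x<.08)&(p[:,2]>.045)&(p[:,2]<.097)&(I.reshape(-1,3).max(1)<60)
    kn=k&(p[:,2]>.068)
    print(n,k.sum(),kn.sum(),np.c_[x,y,p[:,2]][k].mean(0) if k.any() else '',np.c_[x,y,p[:,2]][kn].mean(0) if kn.any() else '', p[kn].mean(0))
cv2.imwrite('pics/e.png',np.hstack([cv2.resize(S[60:320,150:350],None,fx=2,fy=2),cv2.resize(im[140:400,100:300],None,fx=2,fy=2)]))
E
```

```text
t 12.4 p [ 0.422  -0.2501  0.113 ] rpy [ 1.7996e+02 -5.0000e-02  1.2980e+01] w 0.015 gf 40.0 F [0.5 0.3 0.1] q [-0.13  0.18 -0.55  0.   -0.84  1.93]
shift [-0.0004  0.0002  0.0706]
top 3620
top edge x,z -0.04571841731184049 0.22077986063542293 0.22713619199748036
angle [39.5 39.9 41.6 47.1 45.6 68.  39.1 55.2 43.3 40.4 40.9 39.2 54.  42.2
 75.8 50.9]
side 415
top edge x,z -0.049180492722871734 0.22393571890828973 0.22520285718914157
angle [40.2 39.  37.6 75.4 46.2 42.5 40.7 40.  39.6 38.6 37.5 35.7 33.3 33.4
 30.  28.1]
top 0 0   [nan nan nan]
side 321 75 [ 0.02195982 -0.0056446   0.06026602] [ 0.02529039 -0.00776886  0.08380115] [0.51201219 0.20041488 0.08380115]<stdin>:16: RuntimeWarning: Mean of empty slice.
  ret = um.true_divide(
```

View pics/e.png

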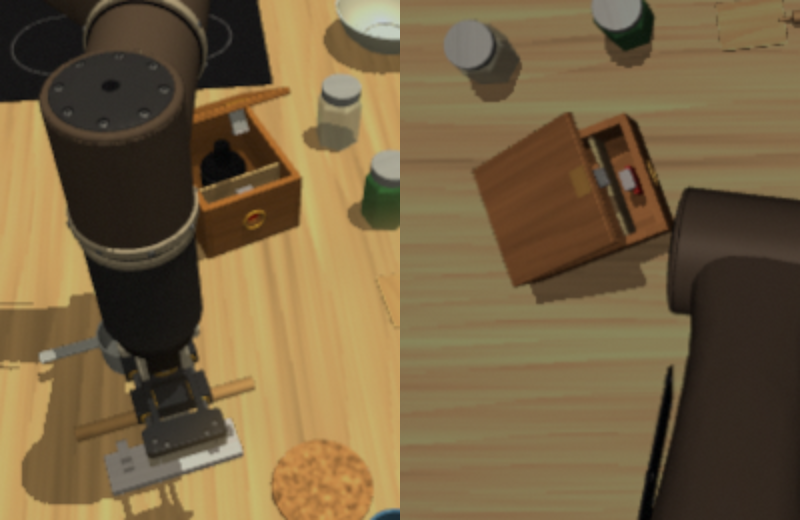

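Top crop: the lid is at about 39°, its edge at box x ≈ −0.05 and z ≈ 0.225, and the jars are untouched. Now I lower the dowel into the saddles and release it.

Call:
move_arm(
  rows="0 0 0 0 0 0.04 0.01; 0 0 0 0 0 0.022 0.01; 0 0 0 0 0 0.008 0.01; 0 0 0 0 0 0 0.01; 0 0 0 0 0 0 0.045; 0 0 0 0 0 0 0.045; 0 0 0 0 0 0 0.045; 0 0 0 0 0 -0.02 0.045",
)

```text
t: 13.5
eef_pos: [0.4202, -0.2493, 0.061]
ee_rot: [-3.14, 0.003, 0.226]
force: [0.6, 0.2, -0.0]
width: 0.044
gripper_force: 0.0
```

Call:
move_arm(
  rows="0 0 0 0 0 -0.045 0.05; 0 0 0 0 0 -0.045 0.05; 0 0 0 0 0 -0.046 0.05; 0 0 10.3 0 0 0 0.05; 0 0 10.3 0 0 0 0.05; 0 0 10.3 0 0 0 0.05; 0 0 10.3 0 0 0 0.05; 0 0 10.3 0 0 0 0.05",
)

```text
t: 14.5
eef_pos: [0.4212, -0.2495, 0.1979]
ee_rot: [-3.141, -0.0, -0.678]
force: [-0.8, -0.2, -0.8]
width: 0.0499
gripper_force: 0.0
```

Call:
move_arm(
  rows="0 0 10.3 0 0 0 0.05; 0 0 10.3 0 0 0 0.05; 0 0 10.6 0 0 0 0.05; 0 0 0 -0.0487 -0.0388 0 0.05; 0 0 0 -0.0487 -0.0388 0 0.05; 0 0 0 -0.0487 -0.0388 0 0.05; 0 0 0 -0.0487 -0.0388 0 0.05; 0 0 0 0 0 0 0.05",
)

```text
t: 15.5
eef_pos: [0.5005, -0.0096, 0.1978]
ee_rot: [-3.141, 0.0, -1.212]
force: [-0.4, -0.4, -0.4]
width: 0.0501
gripper_force: 0.0
```

```bash
python3 - <<'E'
from h import *
go([.5392,.1046,.195])
for n,b in(('top',(330,395,220,335)),('side',(180,290,250,310))):
    im,d=grab(n);Q=cloud(n,d);h=cv2.cvtColor(im,cv2.COLOR_BGR2HSV)
    w=np.zeros(d.shape,bool);w[b[2]:b[3],b[0]:b[1]]=1
    m=w&(h[...,1]>85)&(Q[...,2]>.035)
    c=max(cv2.findContours(m.astype(np.uint8),0,1)[0],key=cv2.contourArea).reshape(-1,2)
    print(n,cv2.minAreaRect(plane(n,c,.05)[:,:2].astype(np.float32)*1000),np.nanpercentile(Q[m][:,2],[80,95]))
E
```

```text
t 15.5 p [ 0.5005 -0.0096  0.1978] rpy [-179.96    0.    -69.45] w 0.0501 gf 0.0 F [-0.4 -0.4 -0.4] q [ 0.37  0.1  -0.42 -0.   -1.05 -0.02]
shift [-0.0933 -0.0763  0.0029]
top ((416.62823486328125, -250.7924041748047), (198.7361297607422, 15.59165096282959), 12.830711364746094) [0.05748408 0.05941942]
side ((420.49169921875, -250.4851837158203), (200.63645935058594, 18.670875549316406), 13.210799217224121) [0.05754104 0.05883434]
```

Call:
move_arm(
  rows="0 0 0 -0.031 -0.0254 0.001 0.05; 0 0 0 -0.031 -0.0254 0.001 0.05; 0 0 0 -0.031 -0.0255 0.001 0.05; 0 0 0 -0.012 0 0 0.05; 0 0 0 -0.0153 0 -0.0168 0.05; 0 0 0 0 0 0 0.05",
)

```text
t: 16.35
eef_pos: [0.5295, 0.1263, 0.2138]
ee_rot: [-3.138, 0.0, -1.217]
force: [0.1, -0.3, -0.3]
width: 0.0499
gripper_force: 0.0
```

Call:
move_arm(
  rows="0 0 0 -0.011 0 -0.0092 0.05; 0 0 0 -0.011 0 -0.0091 0.05; 0 0 0 -0.0121 0 -0.0074 0.05; 0 0 0 -0.0122 0 -0.0073 0.05; 0 0 0 -0.013 0 -0.0055 0.05; 0 0 0 -0.0133 0 -0.0055 0.05; 0 0 0 -0.0138 0 -0.0035 0.05; 0 0 0 -0.0138 0 -0.0035 0.05",
)

```text
t: 17.35
eef_pos: [0.4941, 0.2211, 0.2626]
ee_rot: [3.141, -0.0, -1.217]
force: [0.0, -0.1, -0.6]
width: 0.0499
gripper_force: 0.1
```

```bash
cat > lid.py <<'E'
from h import *
s,R=st();print('Ftool',(s['force']@R).round(1))
b=np.radians(110.3);bx=np.array([np.cos(b),np.sin(b)]);by=np.array([-bx[1],bx[0]]);c=np.array([.5135,.174])
print('tcp box',(s['eef_pos'][:2]-c)@bx,(s['eef_pos'][:2]-c)@by)
im,d=grab('top');S,sd=grab('side')
for n,X in(('top',cloud('top',d)),('side',cloud('side',sd))):
    p=X.reshape(-1,3);p=p[np.isfinite(p[:,2])];x=(p[:,:2]-c)@bx;y=(p[:,:2]-c)@by
    for lo,hi in((.13,.16),(.18,.21),(.24,.27),(.27,.30)):
        k=(abs(y)<.073)&(abs(y)>.045)&(x>-.1)&(x<.18)&(p[:,2]>lo)&(p[:,2]<hi)
        if k.sum()>3: print(n,lo,k.sum(),np.median(x[k]).round(3),np.median(p[k][:,2]).round(3))
cv2.imwrite('pics/lid.png',np.hstack([cv2.resize(S[60:240,180:380],None,fx=2,fy=2),cv2.resize(im[160:340,80:280],None,fx=2,fy=2)]))
E
python3 lid.py
```

```text
t 17.35 p [0.4941 0.2211 0.2626] rpy [179.98  -0.   -69.72] w 0.0499 gf 0.1 F [ 0.  -0.1 -0.6] q [ 0.78  0.12 -0.24 -0.   -1.21 -0.43]
Ftool [0.1 0.  0.6]
tcp box 0.050902965427905594 0.001859092984381808
top 0.24 5 0.069 0.257
top 0.27 10 0.067 0.287
side 0.13 133 0.088 0.146
side 0.18 157 0.08 0.195
side 0.24 141 0.071 0.255
side 0.27 112 0.067 0.28
```

View pics/lid.png

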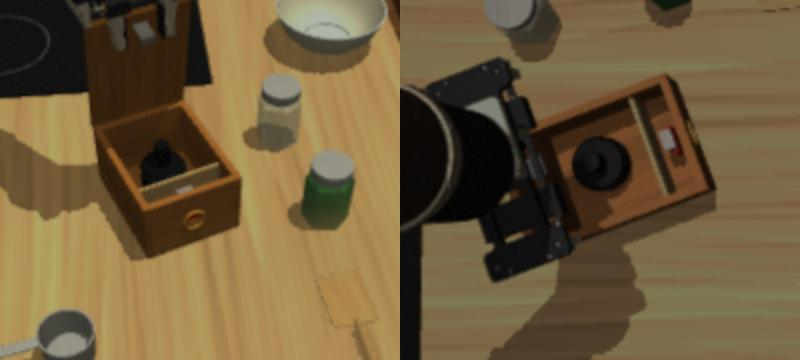

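The lid is at about 1.43 rad and follows the fingers. The cellar is visible in the box, with its knob near (180,240) in the full top frame. I push the lid past upright, then back off.

Call:
move_arm(
  rows="0 0 0 -0.016 0 -0.0014 0.05; 0 0 0 -0.016 0 -0.0014 0.05; 0 0 0 -0.015 0 0 0.05; 0 0 0 -0.015 0 0 0.05; 0 0 0 0 0 0 0.05; 0 0 0 0.03 0 0 0.05; 0 0 0 0.05 0 0 0.05;0 0 0 0.05 0 0 0.05",
)

```text
t: 18.45
eef_pos: [0.5184, 0.1553, 0.2655]
ee_rot: [-3.141, 0.0, -1.216]
force: [0.7, -0.1, -0.0]
width: 0.0502
gripper_force: 0.0
```

Call:
move_arm(
  rows="0 0 0 0.05 0 0 0.05; 0 0 0 0.05 0 0 0.05; 0 0 0 0 0 0 0.05",
)

```text
t: 18.82
eef_pos: [0.5533, 0.0597, 0.2652]
ee_rot: [3.141, -0.0, -1.221]
force: [-0.1, 1.3, -0.1]
width: 0.05
gripper_force: 0.0
```

```bash
python3 lid.py; cat > cel.py <<'E'
from h import *
b=np.radians(110.3);bx=np.array([np.cos(b),np.sin(b)]);by=np.array([-bx[1],bx[0]]);c=np.array([.5135,.174])
for n in('top','side'):
    z=np.load('/tmp/%s.npz'%n);im,d=z['im'],z['d'];X=cloud(n,d)
    x=(X[...,:2]-c)@bx;y=(X[...,:2]-c)@by
    box=(abs(y)<.06)&(x>-.036)&(x<.08)
    k=box&(X[...,2]>.079)&(X[...,2]<.1)&(im.max(2)<80)
    uv=np.argwhere(k)[:,::-1].astype(np.float32)
    if len(uv)<5: print(n,'none',len(uv));continue
    cc=cv2.minEnclosingCircle(uv);Pk=plane(n,[cc[0]],.09)[0]
    print(n,'knob',len(uv),cc,Pk,'box',(Pk[:2]-c)@bx,(Pk[:2]-c)@by,'z',np.nanpercentile(X[k][:,2],[10,50,90]))
    k=box&(X[...,2]>.04)&(X[...,2]<.06)&(im.max(2)<80);p=X[k]
    if len(p):print('body',len(p),cv2.minEnclosingCircle(p[:,:2].astype(np.float32)),np.median(p[:,2]))
# mat
im=np.load('/tmp/top.npz')['im'];si=np.load('/tmp/side.npz')['im']
for n,I,b_,g0,bg in(('top',im,(345,410,180,240),(378,209),(370,170)),('side',si,(275,345,272,332),(311,303),(270,325))):
    L=cv2.GaussianBlur(cv2.cvtColor(I,cv2.COLOR_BGR2LAB),(5,5),0).astype(float)
    w=np.zeros(I.shape[:2],bool);w[b_[2]:b_[3],b_[0]:b_[1]]=1
    r=L[...,1]-0.4*L[...,0]
    A=r[g0[1]-8:g0[1]+8,g0[0]-8:g0[0]+8].mean();
    m=(w&(L[...,1]-128>.5*((L[g0[1]-8:g0[1]+8,g0[0]-8:g0[0]+8,1]-128).mean()+(L[bg[1]-4:bg[1]+4,bg[0]-4:bg[0]+4,1]-128).mean()))).astype(np.uint8)
    m=cv2.morphologyEx(cv2.morphologyEx(m,cv2.MORPH_CLOSE,np.ones((5,5))),cv2.MORPH_OPEN,np.ones((7,7)))
    q=max(cv2.findContours(m,0,1)[0],key=cv2.contourArea).reshape(-1,2)
    Xm=plane(n,q,.006)[:,:2].astype(np.float32)*1000;print(n,'mat',cv2.fitEllipse(Xm),cv2.minEnclosingCircle(Xm))
E
python3 cel.py
```

```text
t 18.825 p [0.5533 0.0597 0.2652] rpy [ 1.7997e+02 -2.0000e-02 -6.9960e+01] w 0.05 gf 0.0 F [-0.1  1.3 -0.1] q [ 0.46  0.15 -0.2   0.   -1.22 -0.11]
Ftool [-1.2 -0.3  0.1]
tcp box -0.12100377887301321 0.002326605380152228
top 0.13 70 0.105 0.143
top 0.18 93 0.114 0.195
top 0.24 105 0.127 0.255
top 0.27 120 0.132 0.283
side 0.13 91 0.105 0.145
side 0.18 107 0.114 0.194
side 0.24 204 0.126 0.254
side 0.27 113 0.129 0.28
top knob 79 ((175.5, 241.07142639160156), 4.9539713859558105) [0.5087227  0.20189174 0.09      ] box 0.027816767916613635 -0.005196062728386941 z [0.08596922 0.08893389 0.0916922 ]
body 453 ((0.5082254409790039, 0.20361700654029846), 0.03463181480765343) 0.051262617694758816
side knob 54 ((260.8260803222656, 132.78260803222656), 4.221076488494873) [0.51237572 0.19779036 0.09      ] box 0.022702766377327693 -0.007199278076739322 z [0.08264891 0.08865734 0.09169462]
body 237 ((0.5119224786758423, 0.20159292221069336), 0.035169754177331924) 0.05227436118825057
top mat ((586.9225463867188, -306.4661560058594), (115.81206512451172, 121.62420654296875), 2.1664071083068848) ((588.8704833984375, -305.99102783203125), 63.37588882446289)
side mat ((589.3447265625, -306.79833984375), (115.91635131835938, 121.60960388183594), 175.656005859375) ((590.1936645507812, -306.4399108886719), 62.080047607421875)
```

View pics/lid.png

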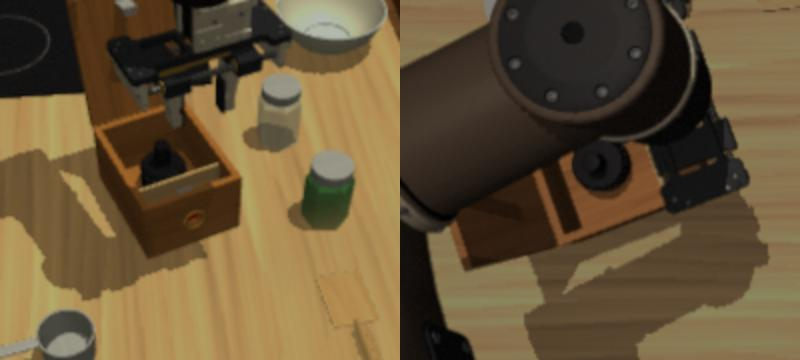

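The lid leans back at about 1.76 rad and stands by itself, the cellar is upright, and nothing else has moved. I position above the knob and descend.

Call:
move_arm(
  rows="0 0 0 -0.05 -0.003 0 0.05; 0 0 0 -0.05 -0.003 0 0.05; 0 0 0 -0.0477 -0.002 0 0.05; 0 0 0 0 0 0.05 0.05; 0 0 0 0 0 0.05 0.05; 0 0 0 0 0 0 0.05; 0 0 0 0 0 0 0.05",
  squeeze=25,
)

```text
t: 19.8
eef_pos: [0.5099, 0.205, 0.1673]
ee_rot: [-3.14, -0.0, -1.216]
force: [0.5, 0.1, 0.9]
width: 0.0497
gripper_force: 0.0
```

```bash
python3 - <<'E'
from h import *
go([.5102,.2012,.066])
E
```

```text
t 19.8 p [0.5099 0.205  0.1673] rpy [-1.7988e+02 -1.0000e-02 -6.9650e+01] w 0.0497 gf 0.0 F [0.5 0.1 0.9] q [ 0.74  0.21 -0.36  0.   -1.   -0.38]
shift [0.0036 0.0012 0.1013]
```

Call:
move_arm(
  rows="0 0 0 0.0036 0.0012 0.03 0.05; 0 0 0 0 0 0.04 0.05; 0 0 0 0 0 0.02 0.05; 0 0 0 0 0 0.0105 0.05; 0 0 0 0 0 0 0.05; 0 0 0 0 0 0 0.015; 0 0 0 0 0 0 0.015; 0 0 0 0 0 0 0.015",
  squeeze=25,
)

```text
t: 20.8
eef_pos: [0.5098, 0.2006, 0.0656]
ee_rot: [-3.14, 0.0, -1.217]
force: [1.3, -0.0, -0.2]
width: 0.0259
gripper_force: 0.7
```

Call:
move_arm(
  rows="0 0 0 0 0 0 0.015; 0 0 0 0 0 0 0.015;0 0 0 0 0 0 0.015",
)

```text
t: 21.18
eef_pos: [0.5099, 0.2006, 0.0655]
ee_rot: [-3.14, 0.0, -1.217]
force: [1.8, 1.0, 5.9]
width: 0.0236
gripper_force: 25.0
```

Call:
move_arm(
  rows="0 0 0 0 0 -0.01 0.015; 0 0 0 0 0 -0.03 0.015; 0 0 0 0 0 -0.04 0.015; 0 0 0 0 0 -0.04 0.015; 0 0 0 0 0 -0.04 0.015; 0 0 0 0 0 -0.03 0.015; 0 0 0 0 0 0 0.015",
)

```text
t: 22.05
eef_pos: [0.5094, 0.2003, 0.2568]
ee_rot: [-3.139, 0.001, -1.217]
force: [1.0, -0.7, -4.3]
width: 0.0236
gripper_force: 25.0
```

Call:
move_arm(
  rows="0 0 0 0.02 0.004 0 0.015; 0 0 0 0.035 0.007 0 0.015; 0 0 0 0.045 0.0092 0 0.015; 0 0 0 0.045 0.0092 0 0.015; 0 0 0 0.045 0.0092 0 0.015; 0 0 0 0.045 0.0092 0 0.015; 0 0 0 0.045 0.0092 0 0.015; 0 0 0 0.045 0.0092 0 0.015",
)

```text
t: 23.05
eef_pos: [0.5581, -0.1298, 0.2528]
ee_rot: [3.138, 0.002, -1.218]
force: [2.2, -0.0, -3.0]
width: 0.0235
gripper_force: 25.0
```

Call:
move_arm(
  rows="0 0 0 0.045 0.0092 0 0.015; 0 0 0 0.045 0.0092 0 0.015; 0 0 0 0.035 0.007 0 0.015; 0 0 0 0.03 0.006 0 0.015; 0 0 0 0.022 0.004 0 0.015; 0 0 0 0 0 0.04 0.015; 0 0 0 0 0 0.04 0.015; 0 0 0 0 0 0 0.015",
)

```text
t: 24.05
eef_pos: [0.5848, -0.3053, 0.1704]
ee_rot: [3.135, 0.006, -1.218]
force: [-0.2, 0.5, -2.7]
width: 0.0234
gripper_force: 25.0
```

```bash
python3 - <<'E'
from h import *
go([.588,-.3065,.0645])
S,d=grab('side');im,_=grab('top');cv2.imwrite('pics/f.png',np.hstack([cv2.resize(S[180:400,180:400],None,fx=1.8,fy=1.8),cv2.resize(im[120:340,260:480],None,fx=1.8,fy=1.8)]))
E
```

```text
t 24.05 p [ 0.5848 -0.3053  0.1704] rpy [179.6    0.32 -69.77] w 0.0234 gf 25.0 F [-0.2  0.5 -2.7] q [-0.19  0.38 -0.1  -0.   -1.09  0.54]
shift [ 0.0029 -0.0034  0.1059]
```

View pics/f.png

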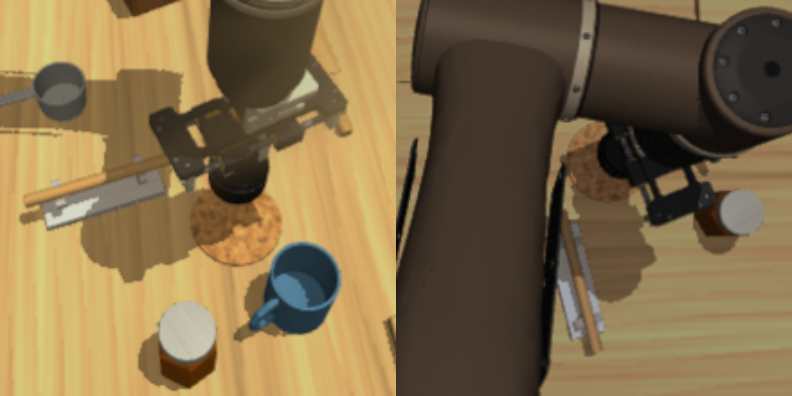

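The side crop shows the cellar held upright over the mat, clear of the mug and the amber jar. I lower it gently.

Call:
move_arm(
  rows="0 0 0 0.0029 -0.0034 0.03 0.015; 0 0 0 0 0 0.03 0.015; 0 0 0 0 0 0.02 0.015; 0 0 0 0 0 0.01 0.015; 0 0 0 0 0 0.008 0.015; 0 0 0 0 0 0.004 0.015; 0 0 0 0 0 0 0.015; 0 0 0 0 0 0 0.015",
)

```text
t: 25.15
eef_pos: [0.5924, -0.3077, 0.0735]
ee_rot: [-3.141, -0.001, -1.217]
force: [-0.2, 1.5, -3.9]
width: 0.0236
gripper_force: 25.0
```

```bash
python3 - <<'E'
from h import *
go([.588,-.3065,.0635])
E
```

```text
t 25.15 p [ 0.5924 -0.3077  0.0735] rpy [-1.7996e+02 -4.0000e-02 -6.9720e+01] w 0.0236 gf 25.0 F [-0.2  1.5 -3.9] q [-0.19  0.48 -0.2   0.   -0.9   0.54]
shift [-0.0026  0.0037  0.01  ]
```

Call:
move_arm(
  rows="0 0 0 -0.0026 0.0037 0.003 0.015; 0 0 0 0 0 0.003 0.015; 0 0 0 0 0 0.002 0.015; 0 0 0 0 0 0.0015 0.015; 0 0 0 0 0 0 0.015; 0 0 0 0 0 0 0.015",
)

```text
t: 25.9
eef_pos: [0.5877, -0.3064, 0.0635]
ee_rot: [-3.142, -0.0, -1.217]
force: [-0.4, 0.3, -1.1]
width: 0.0237
gripper_force: 25.0
```

```bash
python3 - <<'E'
from h import *
go([.588,-.3065,.0635])
E
```

```text
t 25.9 p [ 0.5877 -0.3064  0.0635] rpy [-1.7999e+02 -1.0000e-02 -6.9730e+01] w 0.0237 gf 25.0 F [-0.4  0.3 -1.1] q [-0.19  0.48 -0.22  0.   -0.87  0.54]
shift [ 0.0002 -0.0003  0.    ]
```

The weight is nearly off the gripper; one millimetre more, then I release and rise.

Call:
move_arm(
  rows="0 0 0 0 0 0.0007 0.015; 0 0 0 0 0 0 0.015; 0 0 0 0 0 0 0.05; 0 0 0 0 0 0 0.05; 0 0 0 0 0 0 0.05; 0 0 0 0 0 -0.02 0.05; 0 0 0 0 0 -0.05 0.05; 0 0 0 0 0 -0.05 0.05",
)

```text
t: 26.9
eef_pos: [0.5874, -0.3064, 0.1836]
ee_rot: [3.141, 0.0, -1.217]
force: [1.1, -0.3, 0.6]
width: 0.0498
gripper_force: 0.0
```

Call:
move_arm(
  rows="0 0 0 0 0 -0.05 0.05; 0 0 0 -0.05 0 0 0.05; 0 0 0 -0.05 0 0 0.05; 0 0 0 -0.05 0 0 0.05; 0 0 0 -0.05 0 0 0.05; 0 0 0 -0.05 0 0 0.05; 0 0 0 0 0 0 0.05; 0 0 0 0 0 0 0.05",
)

```text
t: 27.9
eef_pos: [0.5013, -0.0717, 0.233]
ee_rot: [-3.141, -0.0, -1.216]
force: [-0.4, -0.5, 0.3]
width: 0.0501
gripper_force: 0.0
```

```bash
python3 - <<'E'
from h import *
s,R=st()
for n in('top','side'):
    im,d=grab(n,n+'9.png');X=cloud(n,d)
    k=(np.hypot(X[...,0]-.588,X[...,1]+.3065)<.07)&(X[...,2]>.045)&(X[...,2]<.1)
    p=X[k];kn=p[p[:,2]>.075];bd=p[p[:,2]<.058]
    print(n,'knob',kn.mean(0),np.percentile(kn[:,2],95),'body',cv2.minEnclosingCircle(bd[:,:2].astype(np.float32)),np.median(bd[:,2]))
S=np.load('/tmp/side.npz')['im'];cv2.imwrite('pics/g.png',cv2.resize(S,(780,585)))
E
python3 lid.py
```

```text
t 27.9 p [ 0.5013 -0.0717  0.233 ] rpy [-1.7996e+02 -1.0000e-02 -6.9670e+01] w 0.0501 gf 0.0 F [-0.4 -0.5  0.3] q [ 0.25  0.08 -0.36  0.   -1.13  0.11]
top knob [ 0.58494562 -0.30268681  0.08621731] 0.09046690676932277 body ((0.5847644209861755, -0.30313628911972046), 0.03514976426959038) 0.049622913469310026
side knob [ 0.58828672 -0.30512122  0.08605829] 0.08931206602288329 body ((0.5888736844062805, -0.3036887049674988), 0.03470462188124657) 0.05049501708203785
t 28.0 p [ 0.5013 -0.0725  0.2326] rpy [179.99  -0.   -69.78] w 0.0497 gf 0.0 F [-0.  -0.  -0.2] q [ 0.24  0.08 -0.36  0.   -1.13  0.11]
Ftool [0.  0.  0.2]
tcp box -0.22696012142127175 0.09697985224417306
top 0.13 52 0.104 0.145
top 0.18 83 0.115 0.197
top 0.24 109 0.126 0.255
top 0.27 120 0.133 0.283
side 0.13 93 0.105 0.144
side 0.18 108 0.115 0.195
side 0.24 113 0.126 0.255
side 0.27 71 0.129 0.28
```

View pics/g.png

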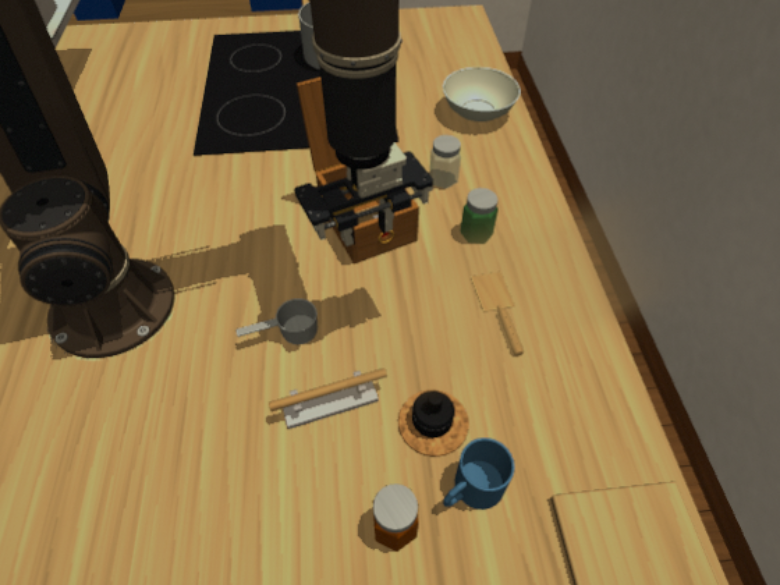

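The cellar stands upright within about 4 mm of the mat's centre (scaled picture, near (433,415)). The dowel is in both saddles, the lid leans back, the bystanders are in place and the arm is clear, so I hand it in.

```bash
python3 -c "
from station import arm
print(arm.job_done())"
```

```text
the job is handed in; nothing more can be done
None
```

I finished the task and handed it in at about 28 s of the 72 s allowed: the lid leans back open at about 1.76 rad, the dowel lies across both saddles of its rest, and the salt cellar stands upright about 4 mm from the mat's centre with the bystanders in place; the hand-in returned no verdict.

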